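# Lay the graded osteotomes from the wash rack into their set basket

## Robot

A 7-joint arm with a two-finger parallel gripper is mounted at the origin on the work surface. World frame = base frame: x ahead of the robot, y to its left, z up, the work surface at z = 0. Lengths are in m, angles in rad, forces in N, time in s.
With the tool pointing down it reaches from about 0.425 to 0.825 m from the base axis. Payload 3.6 kg.
Tool frame: the origin (TCP) lies where the fingers leave the gripper's body, on its centre line; the fingertips stand 73 mm ahead of it and the grasp point (between the pads) lies 54 mm ahead of it; z points along the fingers, y is the line along which they close (so a half turn about z gives the same grasp; the last joint's range is limited). The gripper opens to 85 mm and grips with 20 to 120 N. Pads are 22 mm wide; open, the fingers measure 114 mm over their backs; the gripper's body (76 mm by 85 mm) begins 54 mm behind the grasp point. The pads swing forward as they close: fully open they stand 13 mm farther back than shut.
Start: joints at [1.238, 0.615, -0.013, 1.423, 0.008, 1.103, -0.04], TCP at [0.196, -0.62, 0.304] pointing down, gripper open.
Joint ranges: [-3.12, 3.12], [-0.3, 2.06], [-1.34, 1.32], [0.26, 2.42], [-1.36, 4.5], [0.01, 1.98], [-2.84, 2.84]. Speed limits (rad/s): [2.79, 2.79, 3.14, 3.14, 3.14, 3.14, 3.14].

## Interface

Orientations are given as a unit quaternion [x, y, z, w].
In Python, from station import arm, snapshot, camera_info, ticket gives the robot as it stands. Calls block until the motion is done:
- arm.movep(position, orientation): joint-space move of the TCP to a pose.
- arm.line_to(position, velocity=0.15, ori=None): straight line of the TCP; ori=None keeps the orientation; velocity is the mean speed in m/s.
- arm.move_j(angles): joint-space move.
- arm.move_gripper(opening, effort=None): opening from 0.0 (shut) to 1.0 (fully open); effort is the grip in N (None keeps the last); returns when the fingers have stopped.
- arm.pause(seconds).
- arm.ik(position, orientation): joint angles nearest the present ones, or None.
- snapshot(name): name is "side" or "top"; returns the picture (384x512x3 uint8, blue, green, red); there is no depth.
- camera_info(name): a dict with "fx", "fy", "cx", "cy" (pixels), "dist_coeffs" ([k1, k2, p1, p2, k3] as OpenCV has them; the pictures are not rectified), "R" (3x3) and "t" (3): a world point X has camera coordinates R X + t. Camera axes: x right, y down, z forward; pixel columns grow to the right and rows downward; lengths in m; the calibration is good to about 2 mm. A picture is of the moment at which its call begins. camera_info takes no time and is no camera call.
A pose or a line that the arm cannot do raises arm.MotionError and nothing moves.
- ticket.finish_job(): hands the job in; it is judged then, once.
Readings, each from a call of its own:
- arm.read_time(): time.
- arm.read_joint_positions(): joint angles.
- arm.read_dq(): joint speeds.
- arm.read_effort(): joint torques, N m.
- arm.read_tool_pos(): TCP position.
- arm.read_eef_rot(): TCP orientation.
- arm.read_ft_force(): force on the tool from outside, world axes, zero at the start.
- arm.read_wrist_torque(): the same for the moment, N m.
- arm.read_opening(): opening from 0.0 (shut) to 1.0 (fully open).
- arm.read_finger_force(): force on a finger pad.
Only numpy, scipy, OpenCV 4.12 (cv2) and the standard library are available. Lean on these libraries where they do the work, as an engineer would, in place of code of your own. Each camera call takes 0.05 s, during which the arm holds its last target. There are 200 camera calls.

## Task

Move the four osteotomes from the perforated steel wash rack into the blue cradles of the mesh basket, in order of blade width: the narrowest (yellow) in the cradle next to the basket's red tag, then green, then purple, and the widest (black) at the far end. Each must lie fully home in its own cradle, handle in one saddle and shaft in the other, blade pointing away from the robot, as it lies in the rack; set them down without dropping them, and leave the oil spray can standing where it is.

Things in the scene. Friction and masses are not known exactly. Their poses are not given: they have to be found in the camera images.
- osteotome_8: Osteotome (bone chisel) with yellow handle, blade 8 mm wide, 75 g give or take 30 percent. Origin: middle of the handle, on the tool's axis; x points to the blade. Handle 92 mm long (x -46 to 46), 17 wide, 15 high; striking cap back to x -56; 8 mm round shaft x 46 to 96; flat blade to x 137. Balances 10 to 22 mm ahead of the origin: pinch the handle there, across its width.
- osteotome_12: Osteotome (bone chisel) with green handle, blade 12 mm wide, 83 g give or take 30 percent. Shape, origin and axes as osteotome_8. At the start the four lie level in the wash rack's row of four places, 52 mm apart (35 mm clear between handles), blades away from the robot, origins 39.5 mm above the bench, in any order.
- osteotome_18: Osteotome (bone chisel) with purple handle, blade 18 mm wide, 91 g give or take 30 percent. Shape, origin and axes as osteotome_8. The wash rack is a fixed steel tray with pale grey saddles shaped like the cradles: ears up to 47.5 mm above the bench, at x -41 to -27 and x 67 to 81 of the tool (give or take 5 mm), none between.
- osteotome_24: Osteotome (bone chisel) with black handle, blade 24 mm wide, 99 g give or take 30 percent. Shape, origin and axes as osteotome_8. The wash rack's end handles are 33 mm high, 57 mm outside the last places.
- cradle_1: Leftmost (robot's left, +y end of the basket) of four blue silicone cradles in a row in the mesh basket. Origin: its middle on the basket floor, 6 mm above the bench; x along the tool, away from the robot; y along the row. A seated osteotome's origin is at x -20, y 0, z +33.5 mm here, its x along this x.
- cradle_2: Second blue cradle from the left, 52 mm from cradle_1; frame as cradle_1. Each cradle has two saddles, 14 mm thick: for the handle at x -54 mm (21 mm wide at its floor, 26 mm up) and for the shaft at x +54 mm (13 mm wide, 29.5 mm up). Both flare outwards 8 mm a side to ears 12 mm above their floors. Nothing stands between them.
- cradle_3: Third blue cradle from the left, 52 mm from cradle_2; frame and shape as cradle_1 and 2. The basket around the cradles is of steel mesh, 240 mm (x) by 250 mm (y), walls up to 33 mm above the bench, fixed; the same yaw as its cradles.
- cradle_4: Rightmost (robot's right, -y end) blue cradle, 52 mm from cradle_3; frame and shape as cradle_1 and 2. Fixed.
- red_tag: Red tag, 64 x 22 mm from above, clipped on the rim of the basket's end wall beside cradle_1 or beside cradle_4, 47 mm from that cradle's middle (a plain grey tag is on the other end). Origin: its centre, 32.5 mm above the bench; its top is 3 mm higher. Fixed.
- oil_spray: Oil spray can, white with a blue band, 65 mm across, 190 mm tall, standing between rack and basket at their far side; loose, 300 g. Origin: centre of its foot.
Not all that is in view belongs to the job. Leave any orange look-alike of the oil_spray alone.

How it is judged:
At the end, for the whole second after the job is handed in: From the red tag on: yellow, green, purple, black osteotome, one in each cradle, origin within 18 mm along, 8 mm across and 5 mm in height of the seated place, axis within 0.12 rad, blade to the cradle's +x; at rest; spray can upright (0.2 rad) and within 30 mm of its first place (((horizontal distance between red_tag and cradle_1 below 0.1 m and (x of osteotome_8 in the frame of cradle_1 between -0.038 and -0.002 m and x of cradle_1 in the frame of osteotome_8 above 0.002 m and y of osteotome_8 in the frame of cradle_1 between -0.008 and 0.008 m and z of osteotome_8 in the frame of cradle_1 between 0.0285 and 0.0385 m and angle between the x axis of osteotome_8 and the x axis of cradle_1, either way round below 0.12 rad) and (x of osteotome_12 in the frame of cradle_2 between -0.038 and -0.002 m and x of cradle_2 in the frame of osteotome_12 above 0.002 m and y of osteotome_12 in the frame of cradle_2 between -0.008 and 0.008 m and z of osteotome_12 in the frame of cradle_2 between 0.0285 and 0.0385 m and angle between the x axis of osteotome_12 and the x axis of cradle_2, either way round below 0.12 rad) and (x of osteotome_18 in the frame of cradle_3 between -0.038 and -0.002 m and x of cradle_3 in the frame of osteotome_18 above 0.002 m and y of osteotome_18 in the frame of cradle_3 between -0.008 and 0.008 m and z of osteotome_18 in the frame of cradle_3 between 0.0285 and 0.0385 m and angle between the x axis of osteotome_18 and the x axis of cradle_3, either way round below 0.12 rad) and (x of osteotome_24 in the frame of cradle_4 between -0.038 and -0.002 m and x of cradle_4 in the frame of osteotome_24 above 0.002 m and y of osteotome_24 in the frame of cradle_4 between -0.008 and 0.008 m and z of osteotome_24 in the frame of cradle_4 between 0.0285 and 0.0385 m and angle between the x axis of osteotome_24 and the x axis of cradle_4, either way round below 0.12 rad)) or (horizontal distance between red_tag and cradle_4 below 0.1 m and (x of osteotome_8 in the frame of cradle_4 between -0.038 and -0.002 m and x of cradle_4 in the frame of osteotome_8 above 0.002 m and y of osteotome_8 in the frame of cradle_4 between -0.008 and 0.008 m and z of osteotome_8 in the frame of cradle_4 between 0.0285 and 0.0385 m and angle between the x axis of osteotome_8 and the x axis of cradle_4, either way round below 0.12 rad) and (x of osteotome_12 in the frame of cradle_3 between -0.038 and -0.002 m and x of cradle_3 in the frame of osteotome_12 above 0.002 m and y of osteotome_12 in the frame of cradle_3 between -0.008 and 0.008 m and z of osteotome_12 in the frame of cradle_3 between 0.0285 and 0.0385 m and angle between the x axis of osteotome_12 and the x axis of cradle_3, either way round below 0.12 rad) and (x of osteotome_18 in the frame of cradle_2 between -0.038 and -0.002 m and x of cradle_2 in the frame of osteotome_18 above 0.002 m and y of osteotome_18 in the frame of cradle_2 between -0.008 and 0.008 m and z of osteotome_18 in the frame of cradle_2 between 0.0285 and 0.0385 m and angle between the x axis of osteotome_18 and the x axis of cradle_2, either way round below 0.12 rad) and (x of osteotome_24 in the frame of cradle_1 between -0.038 and -0.002 m and x of cradle_1 in the frame of osteotome_24 above 0.002 m and y of osteotome_24 in the frame of cradle_1 between -0.008 and 0.008 m and z of osteotome_24 in the frame of cradle_1 between 0.0285 and 0.0385 m and angle between the x axis of osteotome_24 and the x axis of cradle_1, either way round below 0.12 rad))) and linear speed of each of osteotome_8, osteotome_12, osteotome_18, osteotome_24 below 0.02 m/s and distance of oil_spray from where it was at the start of the episode below 0.03 m and angle between oil_spray's own z axis and vertical below 0.2 rad); the robot touches nothing.
It fails at once if an osteotome is dropped: falls out of the gripper's hold faster than 0.7 m/s ((linear speed of osteotome_8 above 0.7 m/s and contact force between osteotome_8 and the fingers below 0.05 N) or (linear speed of osteotome_12 above 0.7 m/s and contact force between osteotome_12 and the fingers below 0.05 N) or (linear speed of osteotome_18 above 0.7 m/s and contact force between osteotome_18 and the fingers below 0.05 N) or (linear speed of osteotome_24 above 0.7 m/s and contact force between osteotome_24 and the fingers below 0.05 N)).
It fails at once if the oil spray can is knocked away or over (distance of oil_spray from where it was at the start of the episode above 0.03 m or angle between oil_spray's own z axis and vertical above 0.3 rad).
It also fails if it takes over 106 s, if anything falls off the work surface, if the arm or the gripper's body presses on something with over 40 N, if the wrist force passes 120 N, or if a joint passes its speed limit or range.

## Working session

There is one attempt and no reset: what is moved stays moved. The work goes in short steps, each a Python script; the robot and the scene stay as the last script left them, time stands still between calls to the robot, and variables do not carry over. Pictures are saved under pics/ and viewed, at most 14 in all, crops included, and the job is handed in when it is done.

```bash
mkdir -p pics
python3 - <<'E'
from station import *
import cv2
for n in("top","side"):
    cv2.imwrite(f"pics/{n}0.png",snapshot(n)); i=camera_info(n); print(n,i)
print(arm.read_eef_rot(),arm.read_time())
E
```

```text
top {'fx': 425.1363976959094, 'fy': 425.1363976959094, 'cx': 250.24250445285182, 'cy': 192.13450335393878, 'dist_coeffs': array([-0.15239373,  0.        ,  0.        ,  0.        ,  0.        ]), 'R': array([[-1.35965599e-02, -9.99906986e-01, -1.07416833e-03],
       [-9.88772720e-01,  1.36050163e-02, -1.48806627e-01],
       [ 1.48807399e-01, -9.61149869e-04, -9.88865731e-01]]), 't': array([0.04406133, 0.62813093, 0.98774322])}
side {'fx': 458.01451319367374, 'fy': 458.01451319367374, 'cx': 258.72875584371315, 'cy': 191.08047396033353, 'dist_coeffs': array([-0.01543053,  0.        ,  0.        ,  0.        ,  0.        ]), 'R': array([[-0.99312313, -0.11701085,  0.00386108],
       [-0.09055168,  0.7468122 , -0.65884136],
       [ 0.07420809, -0.65466022, -0.752272  ]]), 't': array([0.6230734 , 0.07901637, 1.03911733])}
[ 9.88249108e-01  1.52847463e-01 -1.98792416e-04 -1.14596216e-03] 0.1
```

View pics/top0.png

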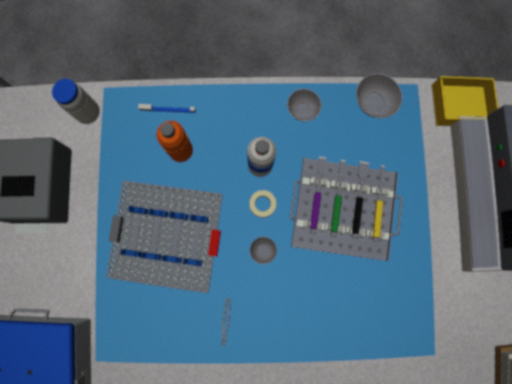

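View pics/side0.png

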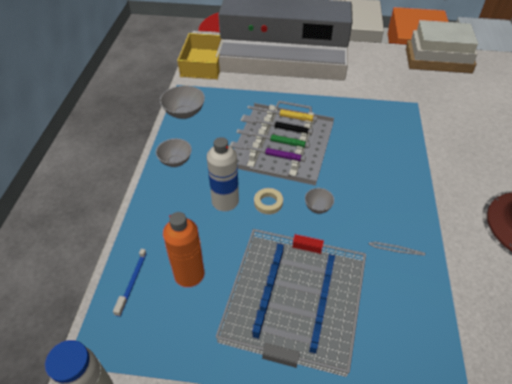

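The top view looks along +x up, +y left. The basket is on the left (strips at rows ~213 and ~258), with its red tag at (215,243) on its right end, beside cradle_4. The rack at (347,208) holds, left to right, purple (316), green (336), black (358) and yellow (378).

Spray can candidates in the top view:
- White with a blue band at (262,152): between rack and basket on the far side, so it fits.
- Orange at (175,140): the look-alike.
- Blue-capped at (75,95): outside the work area.

```bash
cat > vis.py <<'E'
from station import *
import cv2, numpy as np
def ray(n,px):
    i=camera_info(n);K=np.array([[i['fx'],0,i['cx']],[0,i['fy'],i['cy']],[0,0,1]])
    p=cv2.undistortPoints(np.array(px,float).reshape(-1,1,2),K,i['dist_coeffs']).reshape(-1,2)
    return -i['R'].T@i['t'], np.c_[p,np.ones(len(p))]@i['R']
def plane(n,px,z):
    c,d=ray(n,px); return c+d*((z-c[2])/d[:,2])[:,None]
def tri(a,b):
    c1,d1=ray("top",[a]);c2,d2=ray("side",[b]);d1,d2=d1[0],d2[0]
    s=np.linalg.lstsq(np.c_[d1,-d2],c2-c1,rcond=None)[0]
    p,q=c1+s[0]*d1,c2+s[1]*d2
    return (p+q)/2,np.linalg.norm(p-q)
def mask(im,lo,hi,box):
    h=cv2.cvtColor(im,cv2.COLOR_BGR2HSV);m=cv2.inRange(h,np.array(lo),np.array(hi))
    o=np.zeros_like(m);x0,y0,x1,y1=box;o[y0:y1,x0:x1]=m[y0:y1,x0:x1];return o
C={'yellow':((22,110,90),(35,255,255)),'green':((45,90,40),(80,255,255)),'purple':((135,80,40),(165,255,255)),'black':((0,0,0),(180,255,45)),'red':((0,150,80),(8,255,255)),'blue':((105,150,30),(130,255,150))}
def blob(m):
    n,l,s,c=cv2.connectedComponentsWithStats(m)
    k=1+np.argmax(s[1:,4]); return c[k],np.argwhere(l==k)[:,::-1].astype(float)
E
python3 - <<'E'
from vis import *
t=cv2.imread("pics/top0.png");s=cv2.imread("pics/side0.png")
bt=(296,170,396,245);bs=(240,100,325,165)
for k in('purple','green','black','yellow'):
    (a,pa),(b,pb)=blob(mask(t,*C[k],bt)),blob(mask(s,*C[k],bs))
    P=plane("top",pa,.045);u,S,v=np.linalg.svd(P[:,:2]-P[:,:2].mean(0),full_matrices=False)
    L=(P[:,:2]-P[:,:2].mean(0))@v[0]
    print(k,a.round(1),b.round(1),len(pa),len(pb),'tri',*[x.round(4) for x in tri(a,b)],'pl',P.mean(0).round(4),'yaw',np.arctan(v[0][1]/v[0][0]).round(3),'len',np.ptp(L).round(3))
a,_=blob(mask(t,*C['red'],(200,220,230,265)));b,_=blob(mask(s,*C['red'],(285,230,330,260)))
print('red',a,b,tri(a,b),plane("top",[a],.0345))
mb=mask(t,*C['blue'],(105,180,225,290))
n,l,st,c=cv2.connectedComponentsWithStats(mb)
for k in range(1,n):
    if st[k,4]>8: print(st[k],c[k].round(1),plane("top",[c[k]],.04).round(4))
ms=mask(s,*C['blue'],(220,235,370,360));n,l,st,c=cv2.connectedComponentsWithStats(ms)
for k in range(1,n):
    if st[k,4]>15: print('side',st[k],c[k].round(1))
R=lambda im,b,w:cv2.resize(im[b[1]:b[3],b[0]:b[2]],w,interpolation=cv2.INTER_CUBIC)
cv2.imwrite("pics/c1.png",np.hstack([R(t,(100,170,280,300),(540,390)),np.vstack([R(t,(240,120,290,185),(250,195)),R(s,(190,120,250,215),(250,195))])]))
cv2.imwrite("pics/c2.png",R(t,(285,150,405,265),(600,575)))
E
```

```text
purple [315.3 210. ] [282.6 153.9] 250 230 tri [ 0.5829 -0.1229  0.0403] 0.0007 pl [ 0.5829 -0.1222  0.045 ] yaw -0.168 len 0.09
green [336.  213.3] [287.2 140.3] 239 200 tri [ 0.5748 -0.1738  0.04  ] 0.0005 pl [ 0.5742 -0.1728  0.045 ] yaw -0.175 len 0.09
black [357.1 214.9] [290.6 127.2] 214 165 tri [ 0.5699 -0.2265  0.039 ] 0.0004 pl [ 0.5693 -0.225   0.045 ] yaw -0.186 len 0.086
yellow [377.7 218.6] [295.9 114.4] 261 181 tri [ 0.5595 -0.277   0.0417] 0.0001 pl [ 0.5593 -0.276   0.045 ] yaw -0.161 len 0.091
red [213.34104046 242.2716763 ] [307.36697248 243.83486239] (array([0.50856999, 0.12767405, 0.02437611]), np.float64(0.0008411927377710484)) [[0.50865652 0.12674832 0.0345    ]]
[129 207  38   9 169] [147.3 211. ] [[0.5864 0.2891 0.04  ]]
[169 212  18   7  83] [177.7 215.2] [[0.5753 0.2136 0.04  ]]
[190 215  18   7  79] [198.4 218.1] [[0.5676 0.1626 0.04  ]]
[121 250  40   9 170] [140.4 254.1] [[0.481  0.3047 0.04  ]]
[162 256  19   6  82] [170.9 258.6] [[0.47   0.2294 0.04  ]]
[184 259  17   6  77] [192.  261.6] [[0.4624 0.1779 0.04  ]]
side [253 244  30  94 607] [267.3 291.4]
side [310 255  24  97 538] [321.6 304.9]
```

View pics/c1.png

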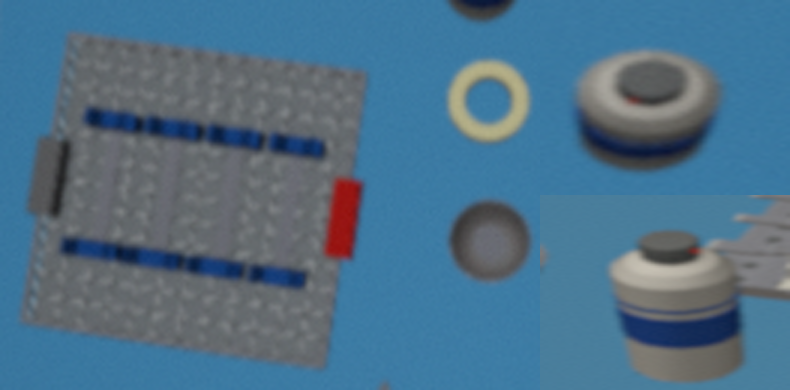

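View pics/c2.png

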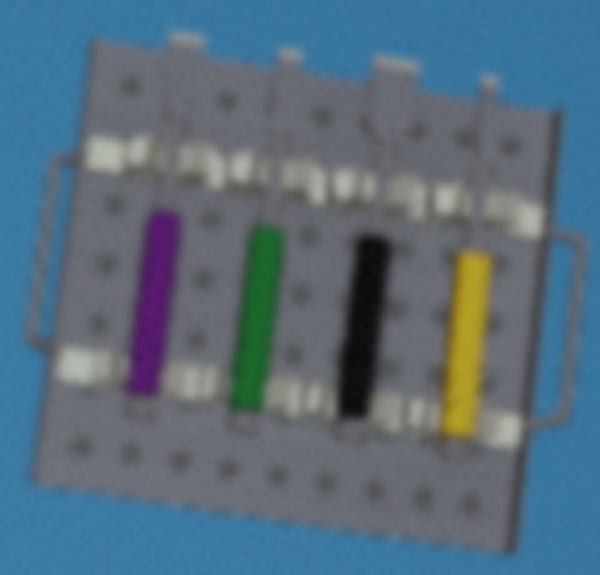

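The crops confirm the white can with the blue band, the red tag on the -y end (so yellow goes to cradle_4), and the order purple, green, black, yellow in the rack. I'll refine the basket pose, then do yellow.

```bash
cat > mv.py <<'E'
from vis import *
def q(y): return [np.cos(y/2),np.sin(y/2),0,0]
def d(y): return np.array([np.cos(y),np.sin(y),0])
RY=-0.165
H=.30
def up(p,y): return [p[0],p[1],H]
def pick(o,first=False):
    g=np.array([o[0],o[1],0])+.016*d(RY); z=.0395+.054
    arm.move_gripper(.46,40)
    arm.movep(up(g,0),q(RY)) if first else arm.line_to(up(g,0),.3,q(RY))
    arm.line_to([g[0],g[1],z],.15)
    arm.move_gripper(0,40)
    print('grip',arm.read_opening(),arm.read_finger_force(),arm.read_ft_force())
    arm.line_to([g[0],g[1],z+.03],.06)
    arm.line_to(up(g,0),.2)
    print('held',arm.read_opening(),arm.read_finger_force(),arm.read_time())
def place(c,BY):
    p=np.array([c[0],c[1],0])+(-.020+.016)*d(BY); z=.0395+.054
    arm.line_to(up(p,0),.25,q(BY))
    arm.line_to([p[0],p[1],z+.03],.2)
    arm.line_to([p[0],p[1],z+.001],.05)
    f=arm.read_ft_force(); print('down',np.round(f,1),arm.read_tool_pos())
    arm.move_gripper(.33)
    arm.line_to([p[0],p[1],z+.04],.12)
    arm.line_to(up(p,0),.3)
    print('done',arm.read_time())
E
python3 - <<'E'
from mv import *
t=cv2.imread("pics/top0.png");s=cv2.imread("pics/side0.png")
def cen(m): return np.argwhere(m)[:,::-1].mean(0)
for nm,bt,bs in(('shaft',(105,200,225,226),(250,240,290,345)),('handle',(105,245,225,270),(305,250,340,355))):
    a,b=cen(mask(t,*C['blue'],bt)),cen(mask(s,*C['blue'],bs)); print(nm,a,b,tri(a,b),plane("top",[a],.042))
h=cv2.cvtColor(t,cv2.COLOR_BGR2GRAY)
print(h[222:238,106:128:2])
E
python3 - <<'E'
from mv import *
pick((.5595,-.277),True)
im=snapshot("side");cv2.imwrite("pics/s1.png",im);cv2.imwrite("pics/t1.png",snapshot("top"))
E
```

```text
shaft [167.10271903 213.71299094] [267.33443163 291.39868204] (array([0.58153505, 0.24475823, 0.01433966]), np.float64(0.0003700916928157129)) [[0.57891681 0.23929006 0.042     ]]
handle [160.06079027 257.        ] [321.5929368 304.8866171] (array([0.47353766, 0.26145989, 0.01440885]), np.float64(0.0007304449687532793)) [[0.47392075 0.25553462 0.042     ]]
[[103 102 102  91  86  86  80  49  50  90 110]
 [103 104 100  90  85  86  79  45  57  95 113]
 [104 103 101  88  86  85  79  44  62  99 114]
 [105 104 101  87  87  85  78  42  66  99 110]
 [103 104  99  86  86  86  72  41  70 100 102]
 [103 104  96  88  85  86  71  40  75 101  99]
 [104 105  97  88  84  85  65  40  73 100 103]
 [103 103  95  87  87  85  62  37  72  99 115]
 [104 102  93  86  86  86  63  35  76 106 128]
 [104 104  94  85  87  85  65  42  84 106 119]
 [105 105  91  87  83  82  61  44  91 101 103]
 [104 103  93  86  84  80  51  48  94 102  99]
 [104 100  90  86  85  82  47  55  97 106  99]
 [103 101  87  84  86  80  44  56  99 108 105]
 [104 100  83  86  89  78  43  64  98 109 108]
 [104  98  87  85  85  75  42  64  96 108 113]]
grip 0.19100197926263096 40.183610916137695 [-0.60839898 -0.2817215   3.86276144]
held 0.18617419653155656 39.652560353279114 5.9917
```

View pics/s1.png

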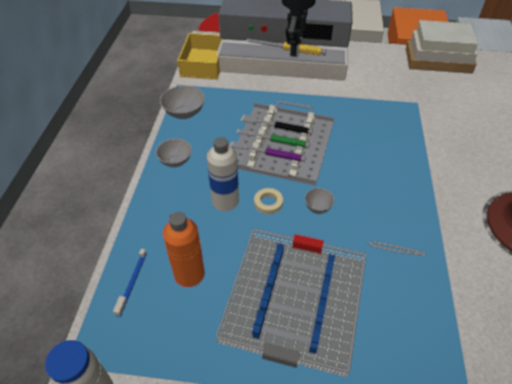

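The yellow osteotome is held level at (300,47). I'll settle the basket centre using both tags, which are 250 mm apart.

Run:
```python
from vis import *
t=cv2.imread("pics/top0.png")
h=cv2.cvtColor(t,cv2.COLOR_BGR2HSV)
g=blob(cv2.inRange(t[210:248,105:126],np.array([70,70,70]),np.array([92,92,92])))
print(len(g[1]),g[0]+[105,210])
a,p=blob(mask(t,*C['red'],(200,220,230,265)))
G=plane("top",[g[0]+[105,210]],.0355)[0];Rr=plane("top",[a],.0345)[0]
v=G-Rr;print(G,Rr,np.hypot(v[0],v[1]),'yaw',-np.arctan2(v[0],v[1]),'mid',(G+Rr)/2)
c=cv2.imread("pics/t1.png")
print(cv2.minAreaRect(p.astype(np.float32)),cv2.minAreaRect((g[1]+[105,210]).astype(np.float32)))
```

```text
143 [115.01398601 228.81818182]
[0.5432962  0.37102023 0.0355    ] [0.50865652 0.12674832 0.0345    ] 0.24671578126106106 yaw -0.14086860270688398 mid [0.52597636 0.24888427 0.035     ]
((213.42071533203125, 242.2134246826172), (7.28848123550415, 24.40536880493164), 6.340191841125488) ((115.5, 229.5), (25.0, 9.0), 90.0)
```

```bash
cat >> mv.py <<'E'
BY=-.144
def cradle(i): return np.array([.526,.2495])+(.078-.052*(i-1))*np.array([np.sin(-BY),np.cos(BY)])
E
python3 - <<'E'
from mv import *
print(cradle(4)); place(cradle(4),BY)
arm.line_to([.45,-.1,.3],.3)
s=snapshot("side");t=snapshot("top")
R=lambda im,b,w:cv2.resize(im[b[1]:b[3],b[0]:b[2]],w,interpolation=cv2.INTER_CUBIC)
cv2.imwrite("pics/p1.png",np.hstack([R(t,(100,170,230,300),(400,400)),R(s,(220,225,370,375),(400,400))]))
a,pa=blob(mask(t,*C['yellow'],(105,180,235,290)));b,pb=blob(mask(s,*C['yellow'],(220,225,370,370)))
print(a,b,len(pa),len(pb),tri(a,b))
P=plane("top",[a],.045)[0][:2]-cradle(4);print('in cradle',P@d(BY)[:2],P@[np.sin(-BY),np.cos(BY)])
E
```

```text
[0.51480678 0.17230731]
down [-2.2 -0.7  4.3] [0.51033088 0.17272904 0.09440633]
done 11.2917
[192.25555556 248.50740741] [314.0505618  259.60955056] 270 356 (array([0.49380676, 0.17716686, 0.04200106]), np.float64(0.00016405652399484308))
in cradle -0.021394557711068067 0.0013842796458534562
```

View pics/p1.png

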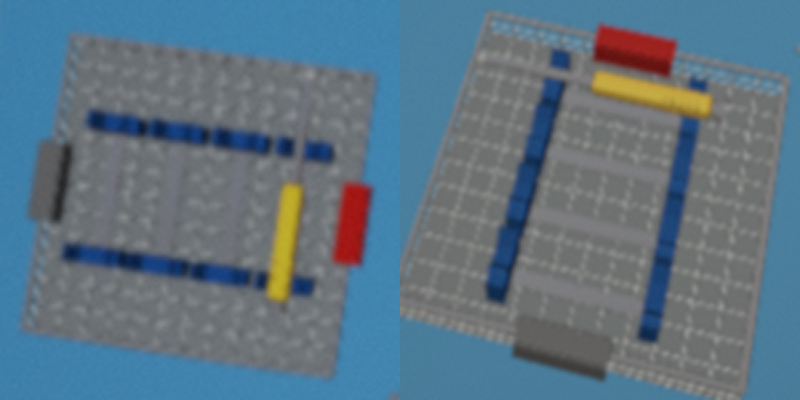

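Yellow is seated: handle and shaft lie in cradle_4's saddles (top crop ~(283,240)), with height and position as expected. Now the other three.

Run:
```python
from mv import *
for k,o,i in(('green',(.5748,-.1738),3),('purple',(.5829,-.1229),2),('black',(.5699,-.2265),1)):
    print(k); pick(o)
    if arm.read_opening()<.12: print('lost');break
    place(cradle(i),BY)
arm.line_to([.45,-.1,.3],.3)
s=snapshot("side");t=snapshot("top")
R=lambda im,b,w:cv2.resize(im[b[1]:b[3],b[0]:b[2]],w,interpolation=cv2.INTER_CUBIC)
cv2.imwrite("pics/p2.png",np.hstack([R(t,(100,120,290,300),(400,400)),R(s,(170,125,370,375),(400,500))[100:]]))
for k,i in(('yellow',4),('green',3),('purple',2),('black',1)):
    x=plane("top",[[0,0]],0)
    a,pa=blob(mask(t,*C[k],(122,200,235,275)));b,pb=blob(mask(s,*C[k],(245,240,350,350)))
    P=plane("top",pa,.045)[:,:2];m=P.mean(0);u,S,v=np.linalg.svd(P-m,full_matrices=False);e=m-cradle(i)
    print(k,len(pa),len(pb),tri(a,b),'x,y',e@d(BY)[:2],e@[np.sin(-BY),np.cos(BY)],'yaw',np.arctan(v[0][1]/v[0][0]))
```

```text
green
grip 0.19506362567038021 39.944082498550415 [-0.44823264 -0.13890459  4.19013942]
held 0.18605213248317148 39.326825737953186 16.95
down [-2.2 -0.3  4. ] [0.51778933 0.22414951 0.09442393]
done 21.95
purple
grip 0.19046354285422315 40.18796145915985 [-0.44000802 -0.37509312  5.14713637]
held 0.18660971501778997 39.58953559398651 27.0917
down [-0.9 -1.1  3.5] [0.52522984 0.27554591 0.09441766]
done 32.1
black
grip 0.19218380741659294 40.1934689283371 [0.32328789 0.1051004  3.96736217]
held 0.18921831367764394 39.61505591869354 37.7333
down [-2.3 -1.6  3.8] [0.53269844 0.32698266 0.09450173]
done 43.3417
yellow 270 355 (array([0.49396757, 0.1771505 , 0.04198314]), np.float64(0.00017679503284202556)) x,y -0.021353536762368234 0.0013970537758327642 yaw -0.14557723956930174
green 248 392 (array([0.49996832, 0.22874815, 0.04094121]), np.float64(0.0008651212938082693)) x,y -0.02229516006706822 0.0009966835739338156 yaw -0.1363617793149578
purple 260 438 (array([0.50816809, 0.28016154, 0.04102962]), np.float64(0.0013976009769592302)) x,y -0.021295719816223052 0.0008861022735476041 yaw -0.1454682931206858
black 213 425 (array([0.51459206, 0.33147372, 0.04013061]), np.float64(0.0011595814501162809)) x,y -0.022419232901977153 0.0001305851385554945 yaw -0.16139898781361545
```

View pics/p2.png

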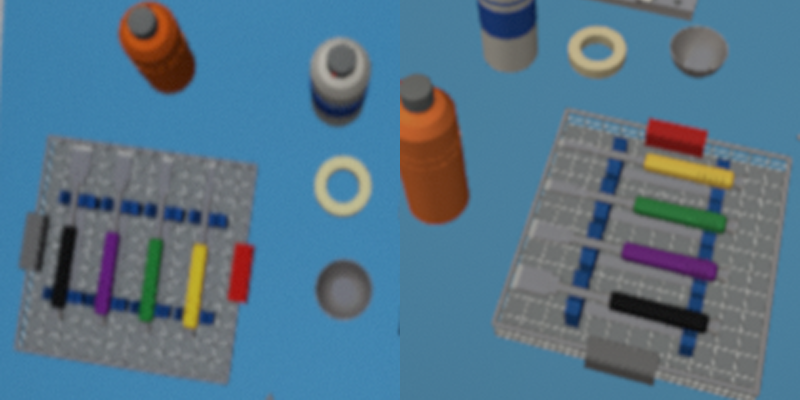

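All four lie level and parallel in order from the red tag (top crop handles at x ~195, 150, 107 and 64). Heights and offsets are within a few mm, and the can is unmoved at about (338,80).

```bash
python3 -c "
from station import *
arm.pause(.5); print(ticket.finish_job())"
```

```text
the job is handed in; nothing more can be done
None
```

The job is handed in: from the red tag on, yellow, green, purple and black each lie seated in their own cradle (measured within about 3 mm of the seated place), the spray can still stands where it was, and the robot's clock read about 45 s of the 106 s allowed; the judge returned no verdict.

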